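# Draw one paint tube out of a packed tray

### The arm

A 6-joint arm with a two-finger parallel gripper is mounted at the origin on a cart in front of the work surface, level with it; the furniture and walls round the work are solid. World frame = base frame: x ahead of the robot, y to its left, z up, the work surface at z = 0. Lengths are in m, angles in rad, forces in N, time in s.
With the tool pointing down it reaches from about 0.25 to 0.775 m from the base axis. Payload 4 kg.
Tool frame: the origin (TCP) lies at the very end of the fingers, on their centre line; the grasp point (between the pads) lies robot.grip_point_offset behind it (robot.grip_point_offset is the distance from the TCP to the grasp point, in m); z points along the fingers, y is the line along which they close (so a half turn about z gives the same grasp; the last joint's range is limited). The gripper opens to 85 mm and grips with 20 to 120 N. Pads are 22 mm wide; open, the fingers measure 114 mm over their backs; the gripper's body (76 mm by 85 mm) begins 54 mm behind the grasp point. The pads swing forward as they close: fully open they stand 13 mm farther back than shut.
Start: joints at [1.108, 0.087, 1.371, -0, 1.684, -0.103], TCP at [0.194, 0.515, 0.231] pointing down, gripper open.
Joint ranges: [-3.1, 3.1], [-0.76, 2.03], [0.27, 2.55], [-1.08, 4.22], [0.17, 2.65], [-2.57, 2.57]. Speed limits (rad/s): [2.79, 2.79, 3.14, 3.14, 3.14, 3.14].

### API

Orientations are given as a rotation vector (axis times angle).
In Python, from workcell import robot, get_image, camera_model gives the robot as it stands.
- The arm moves only by the tool arm_command, never from a script. Its argument "motion" is a list of rows, each a list of 5 numbers: the shift along the world's x, y, z in m, then the turn about the world's z in degrees, then the finger opening in m, from 0 to 0.0854. A call has 1 to 8 rows; each row is the pose to reach, as a shift and turn from the pose commanded when the call began; what a row does not reach only later rows make up. A row lasts 1/10 s, in which the tool goes at most 50 mm and 8.59 degrees, less where a joint would pass 70% of its speed; a pose out of reach is approached as far as the arm can. A call with a gripper value outside its range is refused whole. The fingers move at their own pace and stop on an object; "newtons" is the grip in N (left out, the last holds). Time passes only in rows, so rows that repeat a pose let the fingers close. It gives the time, the measured TCP pose, the force, the opening and the grip force at its end, in the units of the state.
- robot.get_obs(): the state, without advancing time (a new reading comes with each control period).
- get_image(name): name is "side" or "top"; returns (picture, depth): 400x640x3 uint8, red, green, blue; 400x640 float32, m along the optical axis (not along the pixel's ray), 0 where there is no reading.
- camera_model(name): a dict with "intrinsics" (3x3 intrinsics, pixels), "T" (4x4, takes a point from camera to world coordinates). Camera axes: x right, y down, z forward; pixel columns grow to the right and rows downward; lengths in m; the calibration is good to about 2 mm. A picture is of the moment at which its call begins. camera_model takes no time and is no camera call.
- robot.close_job(): hands the job in; it is judged then, once.
The state is a dict: "time_s": time; "joints": joint angles; "joint_vel": joint speeds; "tau": joint torques, N m; "tcp_pos": TCP position; "ee_rot": TCP orientation; "contact_force": force on the tool from outside, world axes, zero at the start; "ft_torque": the same for the moment, N m; "opening": opening from 0.0 (shut) to 1.0 (fully open); "grasp_force": force on a finger pad.
Only numpy, scipy, OpenCV 4.12 (cv2) and the standard library are available. Lean on these libraries where they do the work, as an engineer would, in place of code of your own. Each camera call takes 0.05 s, during which the arm holds its last target. There are 200 camera calls.

### The job

Three half-used paint tubes lie packed side by side at one end of a shallow wooden tray. Using only light fingertip pressure (a hard press or a grip would squirt the paint), slide the tube with the wide dark cap and the plain flat end out of the row along the tray floor, without lifting it and leaving the other two where they lie. Then push it straight on until its flat end sits firmly against the block at the empty end, leave it there and disturb nothing else.

Things in the scene. Friction and masses are not known exactly. Their poses are not given: they have to be found in the camera images.
- tray: wooden tray fixed on the table, 150 x 328 mm. Origin: under its centre, at table height; y runs along its length to the empty end, z up. Floor 5 mm thick; side walls 5 mm thick, 20 mm high. The row lies at the -y end (tube origins at y = -88 mm, three slots 46.5 mm apart across x); behind it notched blocks 20 mm high hold the caps, before a back wall 34 mm high: nothing fits in behind the tubes
- stop: wooden block across the empty (+y) end of the tray, fixed, 139 x 16 x 21 mm, standing on the tray floor. Origin: centre of its underside, axes as the tray; its face to the tube is at its y = -8 mm. Press the tube against it with some 5 to 10 N
- wide_cap_tube: the tube to move: rigid, 44 x 130 mm, 0.05 to 0.15 kg, smooth (friction on wood 0.25). Dark cap 19 mm wide, axis 14 mm up; plain flat fold. Origin: underside centre; y to the fold (+65 mm); cap's flat end at -65 mm. A crumpled wedge, thickest near its shoulder (y = -45 to -20 mm), somewhere from 15 to 30 mm high, falling to 5 mm at the fold: feel for it. More than 15 N from the gripper spoils it
- fold_end (a point): middle of the wide-cap tube's folded end, 65 mm from its origin along its y, 3 mm above its underside
- narrow_cap_tube_a: neighbouring tube with a narrow pale cap (13 mm wide) and a rolled-up grey end, 46 x 132 x 28 mm, lying the same way in the row, touching or within 2 mm of the next; any of the three may be in the middle. Origin: underside centre; y to the rolled end (+66 mm). Leave in place (within 10 mm)
- narrow_cap_tube_b: second neighbouring tube, same as narrow_cap_tube_a
- tape: roll of masking tape lying on the table, 96 mm across, 25 mm high; bystander. Origin: underside centre
- mug: mug, 82 mm across, 117 mm with its handle, 91 mm high; bystander. Origin: underside centre
- jar: glass jar with red lid, 62 mm across, 86 mm high; bystander. Origin: underside centre

How it is judged:
On the way, in this order (a step that is already met when the one before it is completed fails the run):
1. the wide-cap tube has been slid clear of the other two (about 140 mm out) (y of wide_cap_tube in the frame of tray above 0.05 m), for 0.1 s.
2. its folded end has been pressed against the end block with more than 3 N (contact force between wide_cap_tube and stop above 3 N), for 0.2 s.
At the end, for the whole second after the job is handed in: The wide-cap tube lies flat on the tray floor, its folded end within 4 mm of the end block, along the tray within 0.15 rad, at rest; both other tubes within 10 mm and the tape, mug and jar within 20 mm of their starts (y of fold_end in the frame of stop above -0.012 m and angle between the y axis of wide_cap_tube and the y axis of tray, either way round below 0.15 rad and z of wide_cap_tube in the frame of tray below 0.01 m and angle between wide_cap_tube's own z axis and vertical below 0.2 rad and linear speed of wide_cap_tube below 0.01 m/s and distance of each of narrow_cap_tube_a, narrow_cap_tube_b from where it was at the start of the episode below 0.01 m and distance of each of tape, mug, jar from where it was at the start of the episode below 0.02 m); the robot touches nothing.
It fails at once if the wide-cap tube is pressed or squeezed by the gripper with more than 15 N (contact force between the fingers and wide_cap_tube above 15 N).
It fails at once if the wide-cap tube is lifted more than 15 mm off the tray floor (z of wide_cap_tube in the frame of tray above 0.02 m).
It fails at once if another tube is moved more than 10 mm (distance of any of narrow_cap_tube_a, narrow_cap_tube_b from where it was at the start of the episode above 0.01 m).
It fails at once if the tape, mug or jar is moved more than 20 mm (distance of any of tape, mug, jar from where it was at the start of the episode above 0.02 m).
It also fails if it takes over 58 s, if anything falls off the work surface, if the arm or the gripper's body presses on something with over 40 N, if the wrist force passes 120 N, or if a joint passes its speed limit or range.

## Working session

There is one attempt and no reset: what is moved stays moved. The work goes in short steps, Python scripts to look and compute and a tool call to move; the robot and the scene stay as the last step left them, time stands still between calls to the robot, and variables do not carry over. Pictures are saved under pics/ and viewed, at most 10 in all, crops included, and the job is handed in when it is done.

Besides the shell and the picture viewer there is one more tool, called after "Emit:" in YAML: its name, and indented under it one key for each argument. arm_command: Moves the arm, as the interface text tells. Its arguments: {"type":"object","properties":{"motion":{"type":"array"},"newtons":{"type":"number"}},"required":["motion"]}

```bash
mkdir -p pics; cat > h.py <<'E'
import numpy as np, cv2
from workcell import robot, get_image, camera_model
def grab(n,tag):
    im,d=get_image(n); np.savez(f'pics/{n}_{tag}.npz',im=im,d=d)
    cv2.imwrite(f'pics/{n}_{tag}.png',im[:,:,::-1]); return im,d
def cloud(n,d):
    m=camera_model(n);K=np.array(m["intrinsics"]);T=np.array(m["T"])
    v,u=np.indices(d.shape)
    P=np.stack([(u-K[0,2])/K[0,0]*d,(v-K[1,2])/K[1,1]*d,d],-1)
    return P@T[:3,:3].T+T[:3,3]
E
python3 - <<'E'
from h import *
for n in("top","side"):
    im,d=grab(n,"0"); m=camera_model(n); print(n,np.round(m["intrinsics"],1).tolist(),np.round(m["T"],3).tolist())
o=robot.get_obs(); print(o, robot.grip_point_offset)
E
```

```text
top [[399.3, 0.0, 328.1], [0.0, 399.3, 201.8], [0.0, 0.0, 1.0]] [[-0.018, -0.998, 0.068, 0.468], [-1.0, 0.017, -0.007, -0.002], [0.006, -0.068, -0.998, 1.145], [0.0, 0.0, 0.0, 1.0]]
side [[375.8, 0.0, 320.3], [0.0, 375.8, 204.9], [0.0, 0.0, 1.0]] [[1.0, 0.005, -0.006, 0.523], [0.008, -0.639, 0.769, -1.0], [-0.0, -0.769, -0.639, 0.878], [0.0, 0.0, 0.0, 1.0]]
{'time_s': 0.1, 'joints': array([ 1.10796318e+00,  8.79218623e-02,  1.37213333e+00, -2.39997627e-05,
        1.68360121e+00, -1.03104193e-01]), 'joint_vel': array([ 4.25623311e-04, -1.15603445e-03, -1.60499022e-03,  1.42142690e-03,
        1.24199596e-03, -2.49520749e-05]), 'tau': array([ 2.51948419e-03, -3.53014970e+01, -3.14219213e+01, -1.62439032e-04,
        7.95816217e-03, -3.13626629e-05]), 'tcp_pos': array([0.19342074, 0.51438107, 0.23021857]), 'ee_rot': array([-0.56192397, -3.09036565,  0.00312273]), 'contact_force': array([ 0.99249107,  0.65238391, -0.37118096]), 'ft_torque': array([-0.03335965,  0.01590786, -0.01162774]), 'grasp_force': 0.0, 'opening': 1.0003994966013614} 0.0187
```

View pics/top_0.png

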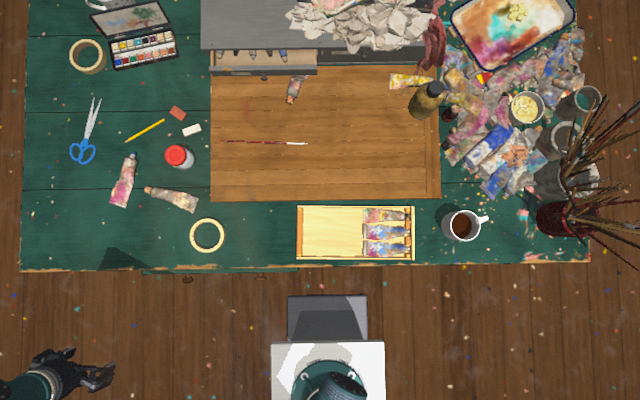

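View pics/side_0.png

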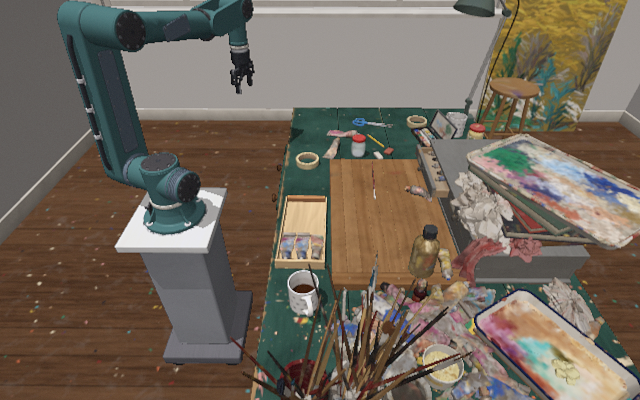

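The top view shows the tray at columns 297–414, rows 205–260, with the tubes at its right (world -y) end. The mug is at (460,225) and the tape at (207,235). I'll enlarge the tray and compute its pose.

```bash
python3 - <<'E'
from h import *
z=np.load('pics/top_0.npz'); im,d=z['im'],z['d']
cv2.imwrite('pics/topcrop.png',cv2.resize(im[198:268,290:420,::-1],None,fx=6,fy=6,interpolation=cv2.INTER_CUBIC))
P=cloud('top',d)
hsv=cv2.cvtColor(im,cv2.COLOR_RGB2HSV)
# tray wood mask
roi=np.zeros(d.shape,np.uint8); roi[200:266,290:420]=1
m=((hsv[...,0]>10)&(hsv[...,0]<35)&(hsv[...,2]>150)).astype(np.uint8)*roi
m=cv2.morphologyEx(m,cv2.MORPH_CLOSE,np.ones((15,15)))
c=max(cv2.findContours(m,0,1)[0],key=cv2.contourArea)
q=P[m>0]; q=q[(q[:,2]>0.002)]
r=cv2.minAreaRect(q[:,:2].astype(np.float32)*1000); print(r)
print("floor z",np.median(P[225:240,310:355,2]))
# height map rows(x) cols(y)
for v in range(204,264,2): print(v,round(P[v,380,0],3),(P[v,296:418:5,2]*1000).round().astype(int).tolist())
print(P[230,296:418:5,1].round(3).tolist())
E
```

```text
((449.43524169921875, -92.32270812988281), (349.4740295410156, 169.6885223388672), 88.93690490722656)
floor z 0.00544988734196572
204 0.537 [2, 2, 2, 1, -2, -3, -1, 2, -1, -5, -2, -1, 0, 0, 1, 1, -1, 1, 0, 0, -1, 5, -1, -5, -3]
206 0.53 [-2, 21, 20, 23, 23, 21, 19, 21, 14, 23, 23, 20, 24, 22, 19, 18, 20, 21, 20, 19, 23, 23, 20, 26, 1]
208 0.525 [0, 23, 10, 5, 8, 4, 7, 2, 7, 10, 7, 6, 3, 5, 12, 10, 2, 6, 10, 7, 5, 4, 20, 29, 2]
210 0.519 [1, 26, 6, 7, 4, 10, 5, 6, 7, 9, 6, 8, 7, 6, 9, 12, 11, 12, 12, 15, 5, 8, 23, 26, 4]
212 0.514 [0, 29, 3, 8, 3, 6, 6, 4, 9, 5, 8, 2, 7, 6, 7, 13, 15, 14, 20, 26, 31, 30, 8, 27, 0]
214 0.508 [3, 23, 5, 8, 6, 5, 2, 8, 8, 4, 5, 6, 2, 4, 9, 10, 16, 12, 17, 31, 32, 32, 26, 1145, -1]
216 0.502 [-1, 23, 6, 3, 4, 6, 7, 4, 5, 4, 5, 6, 6, 8, 10, 14, 17, 13, 19, 21, 32, 30, 28, 28, 0]
218 0.497 [-1, 26, 2, 3, 9, 4, 4, 4, 6, 4, 8, 4, 3, 7, 12, 10, 17, 13, 16, 23, 26, 34, 28, 26, 0]
220 0.491 [0, 26, 7, 6, 8, 5, 7, 9, 2, 8, 3, 6, 2, 2, 8, 16, 12, 11, 14, 16, 6, 18, 17, 26, 1]
222 0.485 [1, 27, 4, 4, 7, 4, 6, 7, 7, 7, 1, 7, 6, 6, 6, 9, 13, 7, 3, 0, 7, 9, 21, 26, 0]
[... 1408 characters left out ...]
15, 24, 24, 8, 26, 0]
254 0.395 [-1, 29, 6, 5, 5, 5, 1, 6, 1, 6, 4, 4, 6, 3, 14, 8, 14, 13, 11, 13, 15, 5, 20, 25, 1]
256 0.39 [0, 27, 5, 4, 8, 5, 0, 3, 8, 9, 6, 6, 6, 7, 2, 5, 16, 10, 14, 4, 6, 5, 19, 25, 1]
258 0.385 [0, 22, 19, 23, 19, 22, 22, 21, 20, 19, 18, 21, 18, 23, 22, 23, 18, 16, 22, 22, 19, 20, 15, 24, 4]
260 0.377 [1, 0, 3, 0, -2, 0, -1, -2, -2, 1, -5, 1, 0, 2, 0, 0, -1, 1, 4, 0, -5, 3, -3, -4, -1]
262 0.372 [4, 2, 3, -2, 1, 1, 0, -2, 3, 2, -1, -2, 4, 0, -1, 1, 0, 1, 4, -2, -2, -2, 2, 0, 5]
[0.083, 0.067, 0.054, 0.04, 0.026, 0.011, -0.003, -0.017, -0.031, -0.046, -0.06, -0.074, -0.088, -0.102, -0.116, -0.131, -0.145, -0.158, -0.172, -0.187, -0.199, -0.212, -0.227, -0.241, -0.261]
```

View pics/topcrop.png

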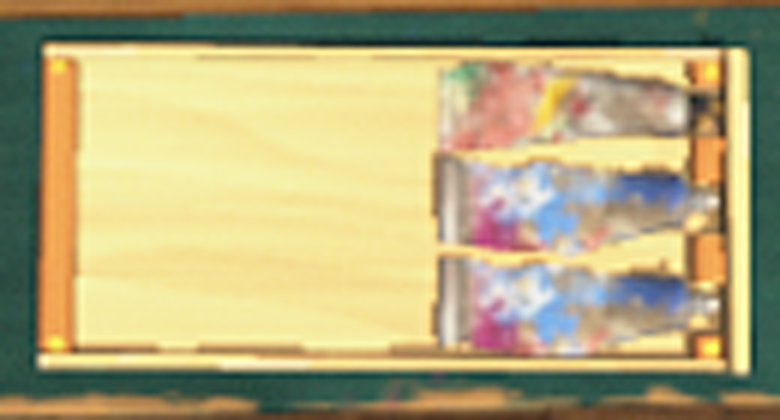

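The crop shows the target as the top tube (x+ slot, by the wall). It has a dark cap at crop (705,105) and a plain fold at crop (440,105). The two rolled-end tubes are in the middle and bottom slots. Next I get the tray pose from the corner rays and the tube's own height profile.

```bash
cat >> h.py <<'E'
def ray(n,u,v,z):
    m=camera_model(n);K=np.array(m["intrinsics"]);T=np.array(m["T"])
    r=T[:3,:3]@np.linalg.inv(K)@[u,v,1.]; return (T[:3,3]+r*(z-T[2,3])/r[2])
E
python3 - <<'E'
from h import *
c=lambda x,y,z:ray('top',290+(x+.5)/6-.5,198+(y+.5)/6-.5,z)
tl,bl,tr,br=c(42,44,.02),c(38,368,.02),c(750,48,.034),c(750,374,.034)
for n,p in zip("tl bl tr br".split(),(tl,bl,tr,br)): print(n,p.round(4))
print("len",np.linalg.norm(tl-tr),"wid",np.linalg.norm(tl-bl))
tl2=c(42,44,.02);tr2=c(722,49,.02);e=tl2-tr2; th=np.arctan2(-e[0],e[1]); print("yaw deg",np.degrees(th))
o=(tl+bl+tr+br)/4; print("centre",o)
R=np.array([[np.cos(th),-np.sin(th)],[np.sin(th),np.cos(th)]])
for l in [(46.5,-88),(46.5,-120),(46.5,-23),(46.5,50),(0,-88)]: print(l,o[:2]+R@np.array(l)/1000)
# stop face & fold & tube profile in tray coordinates
print("stopface",R.T@(c(77,200,.026)-o)[:2],"fold",R.T@(c(440,105,.009)-o)[:2],"cap", R.T@(c(712,105,.02)-o)[:2])
ds=[np.load('pics/top_0.npz')['d']]+[get_image('top')[1] for _ in range(6)]
P=cloud('top',np.median(ds,0)); L=(P[...,:2]-o[:2])@R
for a in range(-30,-170,-8):
    r=[]
    for x in (30,38,46,54,62):
        s=(abs(L[...,0]*1e3-x)<4)&(abs(L[...,1]*1e3-a)<5); r.append(round(float(np.median(P[s][:,2]))*1e3,1) if s.any() else None)
    print(a,r)
E
```

```text
tl [0.5374 0.0789 0.02  ]
bl [0.3862 0.0826 0.02  ]
tr [ 0.529  -0.2513  0.034 ]
br [ 0.3786 -0.2464  0.034 ]
len 0.3305468418555227 wid 0.1512411518878849
yaw deg -1.4081589375073804
centre [ 0.45782044 -0.08404815  0.027     ]
(46.5, -88) [ 0.50214383 -0.17316429]
(46.5, -120) [ 0.50135745 -0.20515462]
(46.5, -23) [ 0.50374118 -0.10818392]
(46.5, 50) [ 0.50553512 -0.03520596]
(0, -88) [ 0.45565788 -0.17202157]
stopface [0.00256174 0.14719952] fold [ 0.04863823 -0.02348274] cap [ 0.04916637 -0.15043498]
-30 [7.9, 8.9, 9.7, 8.8, 7.9]
-38 [10.0, 11.0, 11.0, 9.7, 9.0]
-46 [10.4, 12.4, 13.3, 12.8, 10.8]
-54 [11.0, 13.7, 14.6, 14.9, 13.4]
-62 [9.1, 14.2, 14.4, 14.6, 14.4]
-70 [5.1, 13.5, 13.7, 14.4, 14.5]
-78 [6.7, 14.1, 14.0, 14.8, 15.2]
-86 [5.6, 16.4, 17.7, 19.0, 15.2]
-94 [5.8, 20.4, 21.6, 21.4, 18.5]
-102 [5.8, 22.6, 25.5, 25.1, 21.9]
-110 [5.4, 25.3, 30.2, 29.1, 25.8]
-118 [5.1, 25.8, 31.8, 30.7, 15.5]
-126 [5.6, 27.5, 32.2, 31.3, 6.7]
-134 [5.4, 28.3, 32.0, 30.6, 5.8]
-142 [12.1, 20.8, 28.4, 23.4, 6.0]
-150 [21.0, 20.5, 27.2, 24.4, 19.9]
-158 [30.1, 25.9, 29.8, 29.3, 30.0]
-166 [33.6, 34.1, 34.7, 34.9, 33.5]
```

The tray measures 330 x 151 mm and the fold is at tray y = -23.5, both as expected. The tube top is about 32 mm above the table (27 mm high) at tray y = -120 to -134. Moving above the shoulder with the fingers shut.

Emit:
arm_command:
  motion:
    - [0.019,-0.045,0,2.4,0]
    - [0.038,-0.09,0,4.8,0]
    - [0.057,-0.135,0,7.2,0]
    - [0.077,-0.18,0,9.6,0]
    - [0.096,-0.225,0,12,0]
    - [0.115,-0.27,0,14.4,0]
    - [0.134,-0.315,0,16.8,0]
    - [0.154,-0.36,0,19.2,0]

```text
time_s: 1.2
tcp_pos: [0.3479, 0.153, 0.2317]
ee_rot: [0.035, 3.14, 0.001]
contact_force: [0.6, 1.4, -0.6]
opening: 0.003
grasp_force: 0.0
```

Emit:
arm_command:
  motion:
    - [0.019,-0.045,-0.01,0,0]
    - [0.038,-0.09,-0.02,0,0]
    - [0.057,-0.135,-0.04,0,0]
    - [0.077,-0.18,-0.06,0,0]
    - [0.096,-0.225,-0.08,0,0]
    - [0.115,-0.27,-0.1,0,0]
    - [0.134,-0.315,-0.12,0,0]
    - [0.154,-0.36,-0.14,0,0]

```text
time_s: 2.0
tcp_pos: [0.4956, -0.1925, 0.0973]
ee_rot: [0.04, 3.141, 0.0]
contact_force: [1.0, 0.4, 1.0]
opening: 0.001
grasp_force: 0.0
```

Emit:
arm_command:
  motion:
    - [0,0,0,0,0]
    - [0,0,0,0,0]
    - [0,0,0,0,0]
    - [0,0,0,0,0]

```text
time_s: 2.4
tcp_pos: [0.4955, -0.1894, 0.0993]
ee_rot: [0.036, 3.139, -0.001]
contact_force: [0.0, -0.2, -1.0]
opening: -0.003
grasp_force: 0.0
```

Emit:
arm_command:
  motion:
    - [0.003,-0.008,-0.02,0,0]
    - [0.0065,-0.017,-0.04,0,0]
    - [0.0065,-0.017,-0.054,0,0]
    - [0.0065,-0.017,-0.059,0,0]
    - [0.0065,-0.017,-0.059,0,0]
    - [0.0065,-0.017,-0.059,0,0]

```text
time_s: 3.0
tcp_pos: [0.5021, -0.2071, 0.0399]
ee_rot: [0.038, 3.14, -0.001]
contact_force: [-0.7, 0.3, -0.4]
opening: 0.003
grasp_force: 0.0
```

```bash
python3 - <<'E'
from h import *
im,d=grab('top','1'); s,_=grab('side','1')
a=cv2.resize(im[190:270,280:430,::-1],None,fx=5,fy=5); b=cv2.resize(s[170:290,260:360,::-1],None,fx=4.,fy=4.)
b=cv2.resize(s[185:275,260:360,::-1],(445,400)); cv2.imwrite('pics/s1.png',b)
print(robot.get_obs()['tcp_pos'],robot.get_obs()['contact_force'])
E
```

```text
[ 0.50238209 -0.2074808   0.04019237] [ 0.06234565 -0.03250971  0.29695429]
```

View pics/s1.png

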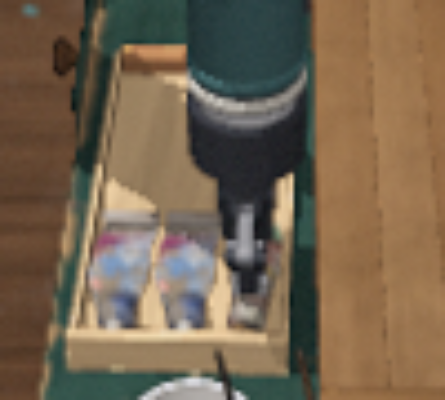

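The side crop shows the fingers centred over the right-hand (dark-cap) tube at (245,290), clear of the wall and the neighbour. Now feeling down slowly.

Emit:
arm_command:
  motion:
    - [0,0,-0.002,0,0]
    - [0,0,-0.004,0,0]
    - [0,0,-0.005,0,0]
    - [0,0,-0.005,0,0]

```text
time_s: 3.5
tcp_pos: [0.5014, -0.2074, 0.0336]
ee_rot: [-0.039, -3.141, -0.001]
contact_force: [-0.7, 0.2, -1.0]
opening: 0.003
grasp_force: 0.0
```

Emit:
arm_command:
  motion:
    - [0,0,-0.001,0,0]
    - [0,0,-0.001,0,0]

```text
time_s: 3.7
tcp_pos: [0.5016, -0.2074, 0.0327]
ee_rot: [-0.039, -3.141, -0.0]
contact_force: [-0.2, 0.6, 0.1]
opening: 0.001
grasp_force: 0.0
```

Emit:
arm_command:
  motion:
    - [0,0,-0.001,0,0]
    - [0,0,-0.001,0,0]

```text
time_s: 3.9
tcp_pos: [0.502, -0.2076, 0.0324]
ee_rot: [0.039, 3.141, -0.0]
contact_force: [-0.0, -0.1, 2.5]
opening: 0.001
grasp_force: 1.0
```

Emit:
arm_command:
  motion:
    - [0,0,-0.001,0,0]
    - [0,0,-0.001,0,0]
    - [0,0,-0.001,0,0]

```text
time_s: 4.2
tcp_pos: [0.5026, -0.2078, 0.0322]
ee_rot: [0.039, 3.139, -0.001]
contact_force: [-1.0, 0.2, 6.3]
opening: -0.002
grasp_force: 2.6
```

Contact is at z = 0.0324 with a stiffness of about 4 N/mm, and it now presses with 6 N. Dragging gently along the tray axis.

Emit:
arm_command:
  motion:
    - [0,0.001,0,0,0]
    - [0,0.003,0,0,0]
    - [0,0.005,0,0,0]
    - [0,0.007,0,0,0]
    - [0,0.01,0,0,0]

```text
time_s: 4.7
tcp_pos: [0.5027, -0.1986, 0.0323]
ee_rot: [0.039, 3.139, -0.004]
contact_force: [-0.1, -2.2, 4.5]
opening: 0.0
grasp_force: 2.6
```

```bash
cat >> h.py <<'E'
O=np.array([.45782,-.08405]);th=np.radians(-1.408);R=np.array([[np.cos(th),-np.sin(th)],[np.sin(th),np.cos(th)]])
def fold(tag):
    "tray y of the front ends of the tubes: floor colour (floor is plain light wood) ends there"
    im,d=grab('top',tag); hsv=cv2.cvtColor(im,cv2.COLOR_RGB2HSV).astype(int); T=camera_model('top')
    for x in (-46.5,0,35,40,47,54,60):
        ys=np.arange(140,-60,-.5); row=[]
        A=np.array(T["T"]);K=np.array(T["intrinsics"]); px=[]
        for y in ys:
            w=np.r_[O+R@np.array([x,y])/1e3,.006]; c=K@(A[:3,:3].T@(w-A[:3,3])); px.append(c[:2]/c[2])
        px=np.array(px,np.float32); g=cv2.remap(im.astype(np.float32),px[:,0],px[:,1],cv2.INTER_LINEAR).reshape(-1,3)
        ref=np.median(g[10:60],0); bad=np.abs(g-ref).sum(1)>90
        i=next((k for k in range(len(ys)-8) if bad[k:k+8].all()),None); row=None if i is None else ys[i]; print(x,row,end=' | ')
    o=robot.get_obs(); print('\ntcp tray',(R.T@(o['tcp_pos'][:2]-O)*1e3).round(1),o['tcp_pos'][2].round(4),o['contact_force'].round(1))
E
python3 -c "from h import *;fold('2')"
```

```text
-46.5 13.5 | 0 104.5 | 35 86.0 | 40 86.5 | 47 83.5 | 54 80.5 | 60 79.5 | 
tcp tray [  47.7 -112.9] 0.0323 [-0.1 -0.5  4.9]
```

```bash
python3 - <<'E'
from h import *
im=cv2.imread('pics/top_2.png'); s,_=grab('side','2'); a=cv2.resize(im[195:270,285:425],(747,400),interpolation=cv2.INTER_CUBIC); cv2.imwrite('pics/t2.png',a)
E
```

```text
(no output)
```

View pics/t2.png

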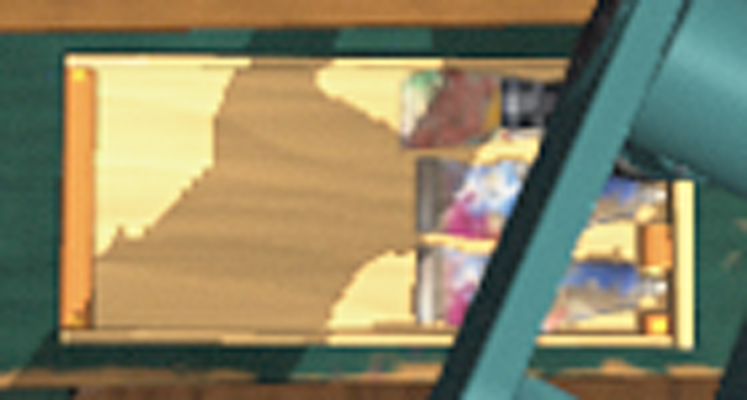

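The fold, at crop (402,110), is now about 15 px ahead of the neighbours' ends at (417,…), so the tube follows the finger by about 9 mm and the others lie still. I'll carry on.

Emit:
arm_command:
  motion:
    - [0,0.004,0,0,0]
    - [0,0.008,0,0,0]
    - [0,0.013,0,0,0]
    - [0,0.018,0,0,0]
    - [0.001,0.022,0,0,0]
    - [0.001,0.026,0,0,0]
    - [0.001,0.029,0,0,0]
    - [0.001,0.03,0,0,0]

```text
time_s: 5.6
tcp_pos: [0.5038, -0.1682, 0.0323]
ee_rot: [0.038, 3.138, -0.004]
contact_force: [0.0, -1.6, 6.1]
opening: -0.002
grasp_force: 2.6
```

Emit:
arm_command:
  motion:
    - [0,0.004,0,0,0]
    - [0,0.008,0,0,0]
    - [0,0.013,0,0,0]
    - [0,0.018,0,0,0]
    - [0.001,0.022,0,0,0]
    - [0.001,0.026,0,0,0]
    - [0.001,0.029,0,0,0]
    - [0.001,0.03,0,0,0]

```text
time_s: 6.4
tcp_pos: [0.5048, -0.1382, 0.0323]
ee_rot: [0.038, 3.138, -0.003]
contact_force: [0.7, -1.8, 5.5]
opening: -0.001
grasp_force: 2.6
```

```bash
python3 - <<'E'
from h import *
fold('3')
im=cv2.imread('pics/top_3.png'); a=cv2.resize(im[195:270,285:425],(747,400),interpolation=cv2.INTER_CUBIC); cv2.imwrite('pics/t3.png',a)
E
```

```text
-46.5 49.5 | 0 140.0 | 35 140.0 | 40 140.0 | 47 140.0 | 54 140.0 | 60 119.5 | 
tcp tray [ 48.2 -52.9] 0.0322 [ 0.9 -1.4  5.9]
```

View pics/t3.png

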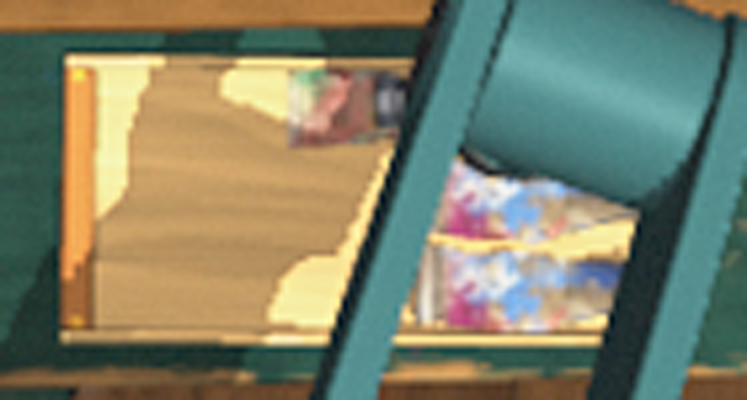

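The fold is now at crop col 289, so it has moved 60 mm with no slip and is straight. It has about 100 mm left to the block, so I drag 85 mm more.

Emit:
arm_command:
  motion:
    - [0,0.004,0,0,0]
    - [0,0.008,0,0,0]
    - [0,0.013,0,0,0]
    - [0,0.018,0,0,0]
    - [0.001,0.022,0,0,0]
    - [0.001,0.026,0,0,0]
    - [0.001,0.029,0,0,0]
    - [0.001,0.03,0,0,0]

```text
time_s: 7.25
tcp_pos: [0.5058, -0.1081, 0.0323]
ee_rot: [0.038, 3.138, -0.003]
contact_force: [-0.3, -2.5, 5.4]
opening: -0.0
grasp_force: 2.7
```

Emit:
arm_command:
  motion:
    - [0,0.004,0,0,0]
    - [0,0.008,0,0,0]
    - [0,0.013,0,0,0]
    - [0,0.018,0,0,0]
    - [0.001,0.022,0,0,0]
    - [0.001,0.026,0,0,0]
    - [0.001,0.029,0,0,0]
    - [0.001,0.03,0,0,0]

```text
time_s: 8.05
tcp_pos: [0.5068, -0.0781, 0.0323]
ee_rot: [0.038, 3.138, -0.003]
contact_force: [0.2, -1.8, 6.7]
opening: 0.005
grasp_force: 2.7
```

Emit:
arm_command:
  motion:
    - [0,0.004,0,0,0]
    - [0,0.008,0,0,0]
    - [0,0.012,0,0,0]
    - [0,0.016,0,0,0]
    - [0.001,0.02,0,0,0]
    - [0.001,0.023,0,0,0]
    - [0.001,0.025,0,0,0]
    - [0.001,0.025,0,0,0]

```text
time_s: 8.85
tcp_pos: [0.5078, -0.0529, 0.0322]
ee_rot: [0.038, 3.138, -0.002]
contact_force: [0.3, -0.9, 6.1]
opening: 0.0
grasp_force: 2.9
```

```bash
python3 - <<'E'
from h import *
fold('4')
im=cv2.imread('pics/top_4.png'); a=cv2.resize(im[195:270,285:425],(747,400),interpolation=cv2.INTER_CUBIC); cv2.imwrite('pics/t4.png',a)
E
```

```text
-46.5 116.0 | 0 107.0 | 35 140.0 | 40 140.0 | 47 105.5 | 54 118.0 | 60 118.0 | 
tcp tray [49.2 32.4] 0.0322 [ 0.5 -0.7  6.4]
```

View pics/t4.png

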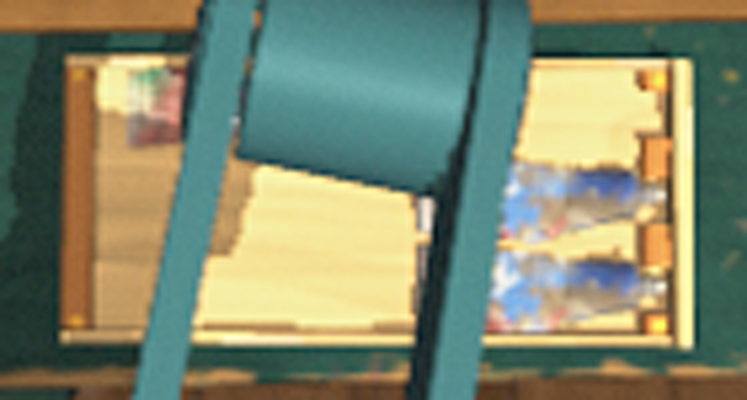

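The fold is at crop col 129 and the block face at col 95, so about 18 mm remains and tube y ≈ 64 mm (stage 1 met). Now lift off and go down behind the cap, with the cap end at about tray y = -1.

Emit:
arm_command:
  motion:
    - [0,0,0.01,0,0]
    - [0,0,0.035,0,0]
    - [0,-0.02,0.035,0,0]
    - [-0.001,-0.045,0.035,0,0]
    - [-0.0015,-0.06,0.035,0,0]
    - [-0.0015,-0.06,0.035,0,0]
    - [-0.0015,-0.06,0.02,0,0]
    - [-0.0015,-0.06,0.01,0,0]

```text
time_s: 9.7
tcp_pos: [0.5047, -0.1116, 0.04]
ee_rot: [-0.039, -3.14, -0.002]
contact_force: [0.3, 0.1, -0.6]
opening: 0.002
grasp_force: 0.0
```

Emit:
arm_command:
  motion:
    - [0,0,-0.008,0,0]
    - [0,0,-0.016,0,0]
    - [0,0,-0.024,0,0]
    - [0,0,-0.028,0,0]
    - [0,0,-0.028,0,0]

```text
time_s: 10.2
tcp_pos: [0.5047, -0.1121, 0.0121]
ee_rot: [-0.039, -3.14, -0.001]
contact_force: [-0.1, 0.2, -0.6]
opening: 0.001
grasp_force: 0.0
```

```bash
python3 - <<'E'
from h import *
fold('5')
s,_=grab('side','5'); cv2.imwrite('pics/s5.png',cv2.resize(s[185:275,260:360,::-1],(600,540),interpolation=cv2.INTER_CUBIC))
E
```

```text
-46.5 61.5 | 0 32.5 | 35 140.0 | 40 139.5 | 47 87.0 | 54 116.5 | 60 140.0 | 
tcp tray [ 47.9 -27.1] 0.0127 [-0.3  0.4  0.3]
```

View pics/s5.png

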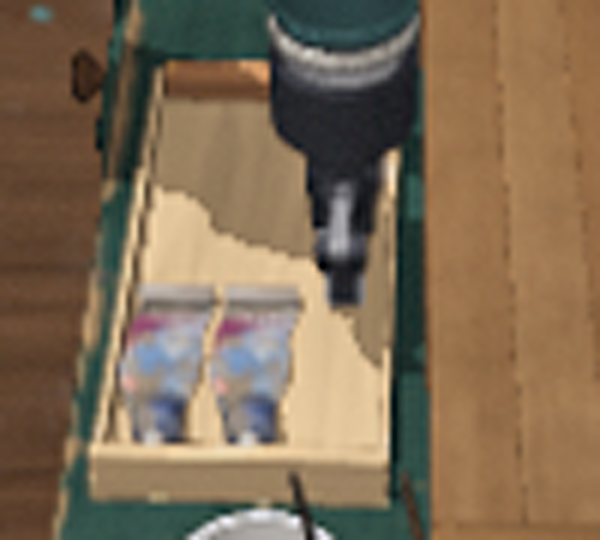

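The fingertips are at crop (345,300), behind the cap and between the middle tube and the wall. Both neighbours are in place. Now pushing forward slowly.

Emit:
arm_command:
  motion:
    - [0,0.003,0,0,0]
    - [0,0.006,0,0,0]
    - [0,0.009,0,0,0]
    - [0,0.012,0,0,0]
    - [0,0.014,0,0,0]
    - [0,0.016,0,0,0]
    - [0,0.018,0,0,0]
    - [0,0.02,0,0,0]

```text
time_s: 11.1
tcp_pos: [0.5052, -0.0924, 0.013]
ee_rot: [0.039, 3.141, -0.0]
contact_force: [-0.4, -0.4, -0.2]
opening: -0.001
grasp_force: 0.2
```

Emit:
arm_command:
  motion:
    - [0,0.0015,0,0,0]
    - [0,0.003,0,0,0]
    - [0,0.004,0,0,0]
    - [0,0.005,0,0,0]
    - [0,0.005,0,0,0]

```text
time_s: 11.6
tcp_pos: [0.5052, -0.0873, 0.0129]
ee_rot: [0.039, 3.141, 0.0]
contact_force: [-0.6, 0.5, 0.2]
opening: 0.004
grasp_force: 0.0
```

Emit:
arm_command:
  motion:
    - [0,0.001,0,0,0]
    - [0,0.002,0,0,0]
    - [0,0.002,0,0,0]

```text
time_s: 11.9
tcp_pos: [0.5051, -0.0853, 0.0129]
ee_rot: [-0.039, -3.141, -0.0]
contact_force: [0.7, 0.4, 0.5]
opening: -0.004
grasp_force: 0.0
```

Emit:
arm_command:
  motion:
    - [0,0.001,0,0,0]
    - [0,0.002,0,0,0]
    - [0,0.002,0,0,0]

```text
time_s: 12.2
tcp_pos: [0.5051, -0.0832, 0.0129]
ee_rot: [-0.039, -3.141, -0.0]
contact_force: [-0.3, 0.8, -0.6]
opening: -0.0
grasp_force: 0.0
```

Emit:
arm_command:
  motion:
    - [0,0.001,0,0,0]
    - [0,0.002,0,0,0]
    - [0,0.002,0,0,0]

```text
time_s: 12.5
tcp_pos: [0.5051, -0.0813, 0.0129]
ee_rot: [-0.039, -3.141, -0.0]
contact_force: [-0.3, 0.2, -0.6]
opening: 0.001
grasp_force: 0.0
```

Emit:
arm_command:
  motion:
    - [0,0.001,0,0,0]
    - [0,0.002,0,0,0]
    - [0,0.002,0,0,0]

```text
time_s: 12.8
tcp_pos: [0.5051, -0.08, 0.013]
ee_rot: [0.039, 3.141, -0.002]
contact_force: [-0.3, -2.4, -0.4]
opening: -0.002
grasp_force: 1.4
```

Emit:
arm_command:
  motion:
    - [0,0.001,0,0,0]
    - [0,0.002,0,0,0]
    - [0,0.002,0,0,0]

```text
time_s: 13.1
tcp_pos: [0.5055, -0.0798, 0.0134]
ee_rot: [0.039, 3.14, -0.007]
contact_force: [-0.3, -8.0, 0.5]
opening: -0.0
grasp_force: 3.9
```

```bash
python3 - <<'E'
from h import *
im,_=grab('top','6'); a=cv2.resize(im[195:270,285:425,::-1],(747,400),interpolation=cv2.INTER_CUBIC)
s,_=grab('side','6'); b=cv2.resize(s[185:275,260:360,::-1],(444,400),interpolation=cv2.INTER_CUBIC)
cv2.imwrite('pics/t6.png',np.hstack([a[:,:350],b]))
E
```

```text
(no output)
```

View pics/t6.png

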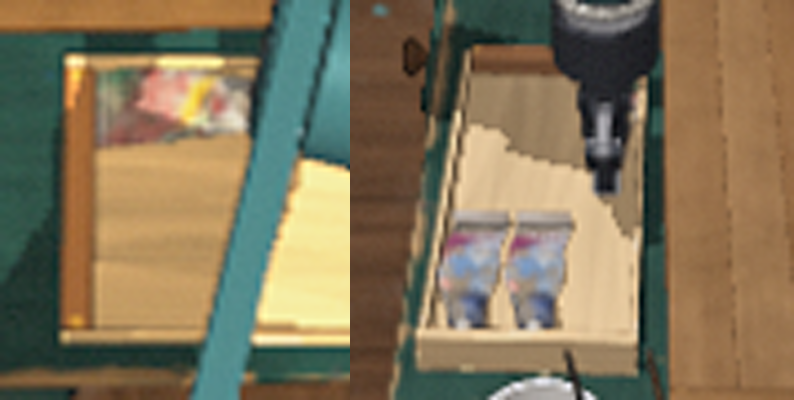

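The fold, at (96,105) in the top crop, is against the block, with 8 N pushing. I hold briefly, then back off and rise.

Emit:
arm_command:
  motion:
    - [0,0,0,0,0]
    - [0,0,0,0,0]
    - [0,0,0,0,0]
    - [0,0,0,0,0]

```text
time_s: 13.6
tcp_pos: [0.5055, -0.0798, 0.0134]
ee_rot: [0.039, 3.14, -0.007]
contact_force: [0.2, -7.5, 0.3]
opening: -0.0
grasp_force: 3.8
```

Emit:
arm_command:
  motion:
    - [0,-0.003,0,0,0]
    - [0,-0.012,0,0,0]
    - [0,-0.02,0,0,0]
    - [0,-0.02,0.03,0,0]
    - [0,-0.02,0.08,0,0]
    - [-0.05,-0.02,0.12,0,0]
    - [-0.1,-0.02,0.16,0,0]
    - [-0.13,-0.02,0.18,0,0]

```text
time_s: 14.4
tcp_pos: [0.3855, -0.0975, 0.1862]
ee_rot: [0.038, 3.141, 0.0]
contact_force: [-0.4, -1.1, -0.2]
opening: 0.002
grasp_force: 0.0
```

Emit:
arm_command:
  motion:
    - [0,-0.04,0,0,0]
    - [0,-0.08,0,0,0]
    - [0,-0.12,0,0,0]
    - [0,-0.16,0,0,0]
    - [0,-0.16,0,0,0]
    - [0,-0.16,0,0,0]

```text
time_s: 15.0
tcp_pos: [0.3862, -0.2579, 0.1843]
ee_rot: [-0.042, -3.141, -0.003]
contact_force: [-0.2, 0.6, 0.5]
opening: -0.003
grasp_force: 0.0
```

```bash
python3 - <<'E'
from h import *
im,_=grab('top','7'); cv2.imwrite('pics/t7.png',cv2.resize(im[195:270,285:425,::-1],(747,400),interpolation=cv2.INTER_CUBIC))
E
```

```text
(no output)
```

View pics/t7.png

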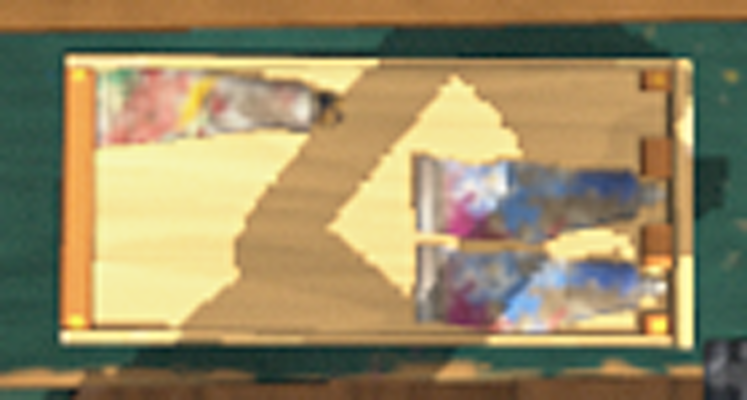

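The tube lies straight with its fold (96,107) at the block face and its cap end at (330,107). The neighbours' ends are still at col 415, and the gripper is clear.

```bash
python3 -c "
from workcell import robot
print(robot.close_job())"
```

```text
the job is handed in; nothing more can be done
None
```

The wide-cap tube was slid out under about 6 N, pressed against the end block at about 8 N and left lying straight there, with the other two tubes still in their places in the last picture; the job is handed in, but no verdict came back.

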